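Feed a lens rack past the spring gate of a curing unit

TASK

Load the lens rack into the curing unit: press the finger bar of the lane's hinged gate right down with one fingertip and keep it down while another finger pushes the rack along the lane, past the gate and fully home against the end stop under the lamp head; then let go so that the gate springs up behind the rack. Only push the rack, never lift or tip it, never let it run against the gate or the gate come up under it, and leave everything else on the bench where it is.

Things in the scene. Friction and masses are not known exactly. Their poses are not given: they have to be found in the camera images.
- lane: loading lane fixed to the bench: straight open-topped aluminium channel. Origin on the bench surface under the gate, mid-lane; x along the lane in the pushing direction, y across it towards the finger bar, z up. The deck the rack slides on is 42 mm above the bench, from x = -211 to +120 mm; channel 76 mm wide inside, walls 5 mm thick, tops 55 mm above the bench
- end_stop (a point): middle of the end stop's face, on the deck at lane x = +120 mm; the stop is 26 mm high above the deck
- lamp_edge (a point): middle of the lower front edge of the white curing unit's lamp head, which overhangs the lane's end from lane x = +71 mm: underside 115 mm, top 152 mm above the bench, 110 mm wide. Behind the stop the unit's cabinet is 170 mm wide and 155 mm high, to lane x = +255 mm. Nothing stands over the lane before this edge
- gate (a joint): steel gate, a leaf 6 mm thick across the lane at lane x = 0, rising through a slot in the deck; hinged along the lane under the far wall (lane y = -50 mm). 0 rad = up, closed (leaf 3 to 23 mm above the deck, higher on the bar side); 0.32 rad = bar down on its stop (leaf 4 mm below the deck, the rack passes). A spring lifts it: about 2 N on the bar to start, 5 N on the stop; springs up when let go
- bar_mid (a point): middle of the top face of the gate's finger bar: a flat steel strip 36 mm wide, along the outside of the lane from lane x = -206 to +12 mm, moving with the gate. Gate up: this point is at lane y = 54 mm, 84 mm above the bench, outer edge of the strip higher (slope 0.32 rad); gate down: lane y = 67 mm, 48 mm above the bench, level. It can be pressed anywhere along its length and slid along
- rack: white lens rack in the lane before the gate: 110 mm long, 68 mm wide, about 0.3 kg, with five clear lenses on edge (tops 55 mm above its underside). Origin under its middle, x along the lane. End plates 60 mm wide, 42 mm high, outer faces 55 mm from the origin: push on the rear one. Home, its origin is at lane x = +65 mm, its rear face 7 mm past the gate leaf
- pliers: long-nosed pliers with red handles, about 155 x 80 mm, lying; origin under the middle; leave alone
- screwdriver: small black-handled screwdriver, 170 mm long, lying; leave alone
- tweezers: steel tweezers, 130 mm long, lying flat; leave alone
- screw_case: round grey screw case with a wheel of compartments, 84 mm diameter, 24 mm high; origin under its middle; leave alone
- cleaner_bottle: blue lens-cleaner bottle, 36 mm diameter, 100 mm high, standing; origin under its middle; leave alone
- pad_jar: small glass jar, 40 mm diameter, 42 mm high, standing; origin under its middle; leave alone
- spectacles: tortoiseshell spectacles standing on rims and opened side-arms, 135 mm wide, 140 mm deep, 41 mm high; origin under the bridge; leave alone
Mind the look-alikes: they are no part of the job. What is shaped like the rack but black or red is not meant.

How it is judged:
On the way, in this order (a step that is already met when the one before it is completed fails the run):
1. the gate is pressed down with a finger while the rack is still before it (value of joint gate above 0.285 rad and contact force between the fingers and gate above 0.5 N and x of rack in the frame of lane below -0.058 m), for 0.1 s.
2. the rack is passing over the gate, which a finger holds down (value of joint gate above 0.285 rad and contact force between the fingers and gate above 0.5 N and x of rack in the frame of lane between -0.03 and 0.05 m), for 0.1 s.
3. the whole rack is past the gate, which is still held down (value of joint gate above 0.285 rad and contact force between the fingers and gate above 0.5 N and x of rack in the frame of lane above 0.0585 m), for 0.05 s.
At the end, for the whole second after the job is handed in: the rack stands flat and still in the lane with its origin 60.5 to 68 mm past the gate (within 4.5 mm of the end stop), and the gate is up behind it (within 0.03 rad of 0) (x of rack in the frame of lane between 0.0605 and 0.068 m and value of joint gate below 0.03 rad and z of rack in the frame of lane between 0.039 and 0.045 m and angle between rack's own z axis and vertical below 0.05 rad and linear speed of rack below 0.01 m/s); the robot touches nothing.
It fails at once if the rack is lifted (more than 8 mm) or tipped (more than 0.15 rad) (z of rack in the frame of lane above 0.05 m or angle between rack's own z axis and vertical above 0.15 rad).
It fails at once if the rack runs against the gate or the gate comes up under it (more than 2 N between them) (contact force between gate and rack above 2 N).
It fails at once if the gate is raised under or through the standing rack (x of rack in the frame of lane between -0.052 and 0.052 m and value of joint gate below 0.25 rad).
It fails at once if another thing on the bench is moved by more than 15 mm (distance of any of pliers, screwdriver, tweezers, screw_case, cleaner_bottle, pad_jar, spectacles from where it was at the start of the episode above 0.015 m).
It also fails if it takes over 40 s, if anything falls off the work surface, if the arm or the gripper's body presses on something with over 40 N, if the wrist force passes 120 N, or if a joint passes its speed limit or range.

ROBOT

A 7-joint arm with a two-finger parallel gripper is mounted at the origin on the work surface. World frame = base frame: x ahead of the robot, y to its left, z up, the work surface at z = 0. Lengths are in m, angles in rad, forces in N, time in s.
With the tool pointing down it reaches from about 0.4 to 0.85 m from the base axis. Payload 4.5 kg.
Tool frame: the origin (TCP) lies on the mounting face of the last link; the fingertips stand 166 mm ahead of it and the grasp point (between the pads) lies 147 mm ahead of it; y points along the fingers, z is the direction in which the jaws open and shut, and the axes are right-handed (so a half turn about y gives the same grasp; the last joint's range is limited). The gripper opens to 88 mm and grips with 3 to 60 N. Pads are 18 mm wide; open, the fingers measure 123 mm over their backs; the gripper's body (75 mm by 187 mm) begins 45 mm behind the grasp point.
Start: joints at [1.146, 0.689, -0.195, 1.565, 0.157, 0.902, -0.215], TCP at [0.277, -0.56, 0.405] pointing down, gripper open.
Joint ranges: [-3.01, 3.01], [-0.46, 2.08], [-1.47, 1.51], [0.13, 2.56], [-1, 4.14], [0.04, 2.09], [-2.66, 2.66]. Speed limits (rad/s): [2.57, 2.57, 3.14, 3.14, 3.14, 3.14, 3.14].

INTERFACE

Orientations are given as a unit quaternion [x, y, z, w].
In Python, from plant import r gives the robot as it stands.
- The arm moves only by the tool arm_command, never from a script. Its argument "deltas" is a list of rows, each an object of numbers: "dx", "dy", "dz": the shift along the tool's x, y, z each as a share of 1000 mm, from -1 to 1; "wx", "wy", "wz": the turn, a rotation vector about the tool's x, y, z each as a share of 45 degrees, from -1 to 1. In form: [{"dx": .., "dy": .., "dz": .., "wx": .., "wy": .., "wz": ..}, ...]. A call has exactly 5 rows; each row is the pose to reach, as a shift and turn from the pose commanded when the call began, along the tool's axes at that moment; what a row does not reach only later rows make up. A row lasts 1/10 s, in which the tool goes at most 50 mm and 8.59 degrees, less where a joint would pass 70% of its speed; a pose out of reach is approached as far as the arm can. A call with a number of a shift or a turn outside -1 to 1 is refused whole. A call with a gripper value outside its range is refused whole. "claw" is the opening, from -1 (shut) to 1 (fully open), set as the call begins (left out, the last holds). The fingers move at their own pace and stop on an object; "grip_force" is the grip in N (left out, the last holds). Time passes only in rows, so rows that repeat a pose let the fingers close, or fill a call up. It gives the time, the measured TCP pose, the force and the opening at its end, in the units of the state.
- r.get_state(): the state, without advancing time (a new reading comes with each control period).
- r.snapshot(name): name is "scene" or "side" or "wrist"; returns the picture (480x640x3 uint8, red, green, blue); there is no depth.
- r.get_calibration(name): a dict with "vertical_fov" (degrees; the focal length in pixels is half the picture's height over the tangent of half this angle, whatever the lens; pixels are square), "cx", "cy" (the principal point, pixels), "R" (3x3) and "t" (3): a world point X has camera coordinates R X + t. Camera axes: x right, y down, z forward; pixel columns grow to the right and rows downward; lengths in m; the calibration is good to about 2 mm. A picture is of the moment at which its call begins: read the wrist's pose just before it. get_calibration takes no time and is no camera call; for the wrist camera it gives the pose at the moment of the call.
- r.finish_job(): hands the job in, once; it reports no verdict.
The state is a dict: "clock": time; "q": joint angles; "qd": joint speeds; "joint_torque": joint torques, N m; "tool_pos": TCP position; "eef_rot": TCP orientation; "contact_force": force on the tool from outside, world axes, zero at the start; "moment": the same for the moment, N m; "opening": opening from 0.0 (shut) to 1.0 (fully open).
Only numpy, scipy, OpenCV 4.12 (cv2) and the standard library are available. Lean on these libraries where they do the work, as an engineer would, in place of code of your own. Each camera call takes 0.05 s, during which the arm holds its last target.

## Working session

There is one attempt and no reset: what is moved stays moved. The work goes in short steps, Python scripts to look and compute and a tool call to move; the robot and the scene stay as the last step left them, time stands still between calls to the robot, and variables do not carry over. Pictures are saved under pics/ and viewed, and the job is handed in when it is done.

Besides the shell and the picture viewer there is one more tool, called after "Call:" as name(argument=value, ...), one argument or row to a line, values as JSON. arm_command: Moves the arm, as the interface text tells. Shift numbers are shares of 1000 mm and turn numbers shares of 45 degrees, none past 1 either way. Its arguments: {"type":"object","properties":{"deltas":{"type":"array","items":{"type":"object","properties":{"dx":{"type":"number","minimum":-1,"maximum":1},"dy":{"type":"number","minimum":-1,"maximum":1},"dz":{"type":"number","minimum":-1,"maximum":1},"wx":{"type":"number","minimum":-1,"maximum":1},"wy":{"type":"number","minimum":-1,"maximum":1},"wz":{"type":"number","minimum":-1,"maximum":1}}}},"claw":{"type":"number"},"grip_force":{"type":"number"}},"required":["deltas"]}

```bash
ls; mkdir -p pics; python3 - <<'E'
from plant import r
import cv2
for n in("scene","side","wrist"):
    c=r.get_calibration(n);print(n,c)
    cv2.imwrite(f"pics/{n}0.png",r.snapshot(n)[:,:,::-1])
print(r.get_state())
E
```

```text
pics
scene {'vertical_fov': 55.25867590513098, 'cx': 324.00589303431786, 'cy': 237.92245622310537, 'R': array([[-0.81652743,  0.57730422,  0.00167172],
       [ 0.50046541,  0.70928571, -0.49643545],
       [-0.28778001, -0.40451653, -0.86807203]]), 't': array([ 0.48156655, -0.12082589,  1.18209392])}
side {'vertical_fov': 46.32146458013085, 'cx': 327.5457356996247, 'cy': 243.6645242203262, 'R': array([[-0.81741039, -0.5759138 ,  0.01278884],
       [-0.4006478 ,  0.5524185 , -0.73096863],
       [ 0.41391013, -0.60262517, -0.68229122]]), 't': array([0.3625672 , 0.32827121, 0.84952695])}
wrist {'vertical_fov': 64.84635442420003, 'cx': 321.56575964666615, 'cy': 238.14101092115115, 'R': array([[ 0.44266248, -0.89668523, -0.00235335],
       [-0.85272643, -0.42177032,  0.30816788],
       [-0.27732215, -0.1344076 , -0.95132908]]), 't': array([-0.62221733, -0.04303281,  0.39233003])}
{'clock': 0.15, 'q': array([ 1.14584054,  0.68979761, -0.1945409 ,  1.56605649,  0.15726985,
        0.90248101, -0.21512386]), 'qd': array([-0.00024122, -0.00215944, -0.00201905, -0.00429895,  0.00074186,
       -0.00042179,  0.00020228]), 'joint_torque': array([-1.88721409e-03, -5.27857339e+01, -1.26874767e+00, -1.53586829e+01,
       -5.25507575e-02,  3.89092704e-03,  1.07868252e-04]), 'tool_pos': array([ 0.27666125, -0.5601743 ,  0.40410348]), 'eef_rot': array([-0.16091605,  0.68904535, -0.68812248,  0.16065485]), 'contact_force': array([ 0.53036393, -0.03871752, -0.2373256 ]), 'moment': array([-0.05763609,  0.06055874,  0.00586239]), 'opening': 1.0003277285037482}
```

View pics/scene0.png

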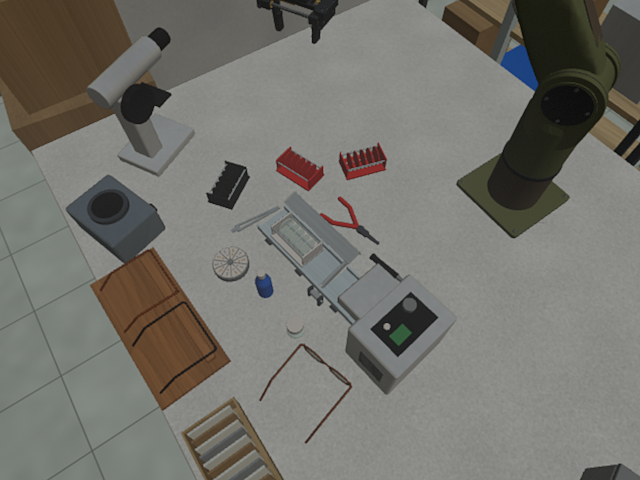

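View pics/side0.png

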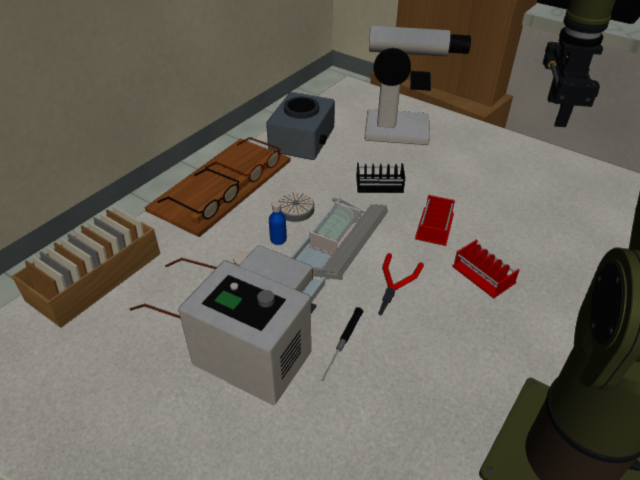

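View pics/wrist0.png

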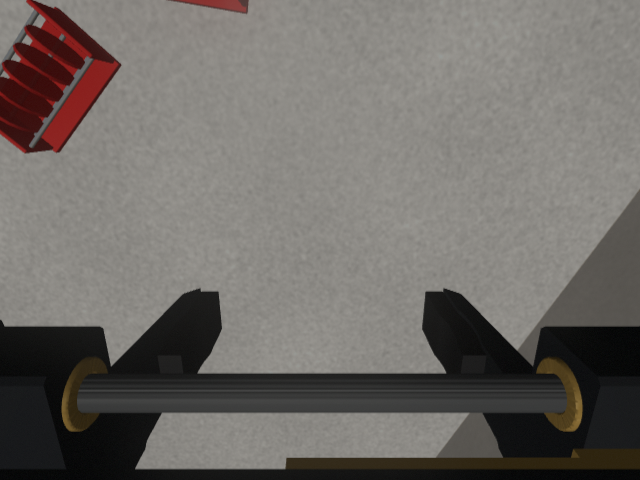

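The scene view shows the lane from about (262,225) to (365,310), with the white rack at (298,240) and the finger bar on its right. The red and black racks are decoys. I'll zoom in for corners.

```bash
python3 - <<'E'
import cv2
a=cv2.imread("pics/scene0.png")[180:330,230:400]
cv2.imwrite("pics/scene0z.png",cv2.resize(a,None,fx=4,fy=4,interpolation=cv2.INTER_CUBIC))
a=cv2.imread("pics/side0.png")[180:320,240:410]
cv2.imwrite("pics/side0z.png",cv2.resize(a,None,fx=4,fy=4,interpolation=cv2.INTER_CUBIC))
E
```

```text
(no output)
```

View pics/scene0z.png

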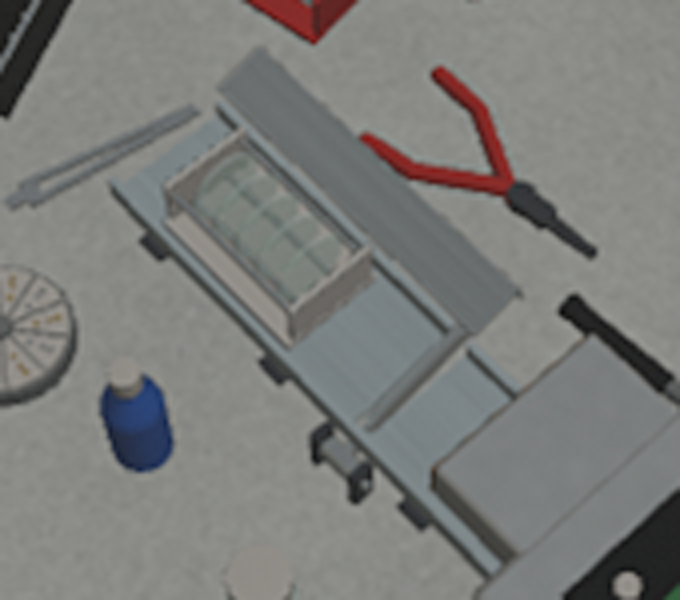

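View pics/side0z.png

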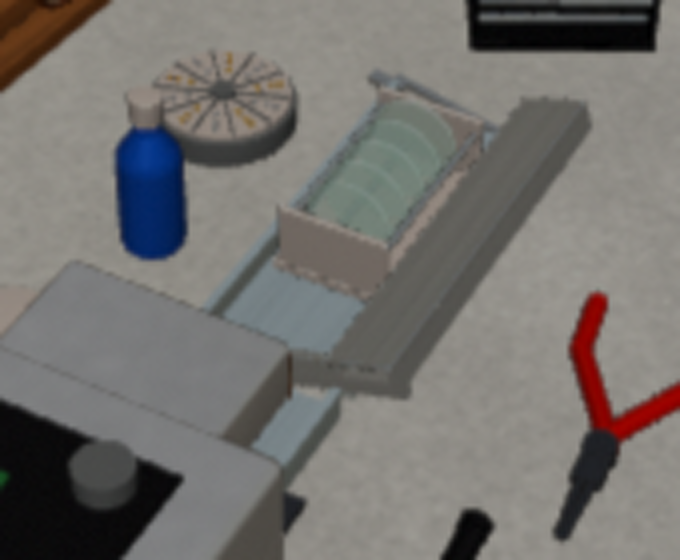

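```bash
cat > h.py <<'E'
import numpy as np, cv2
from plant import r
from scipy.spatial.transform import Rotation as Ro
def ray(name,px,z,c=None):
    c=c or r.get_calibration(name); f=240/np.tan(np.radians(c['vertical_fov'])/2)
    d=c['R'].T@np.array([(px[0]-c['cx'])/f,(px[1]-c['cy'])/f,1]); o=-c['R'].T@c['t']
    return o+d*(z-o[2])/d[2]
def proj(name,X,c=None):
    c=c or r.get_calibration(name); f=240/np.tan(np.radians(c['vertical_fov'])/2)
    p=c['R']@X+c['t']; return np.array([c['cx']+f*p[0]/p[2],c['cy']+f*p[1]/p[2]])
E
python3 - <<'E'
from h import *
np.set_printoptions(precision=4,suppress=True)
sz=lambda p:((p[0]+.5)/4-.5+230,(p[1]+.5)/4-.5+180)
dz=lambda p:((p[0]+.5)/4-.5+240,(p[1]+.5)/4-.5+180)
S={'barO0':((262,48),.090,(-.206,.071)),'barO1':((522,294),.090,(.012,.071)),'barI0':((217,92),.078,(-.206,.037)),
'barI1':((470,332),.078,(.012,.037)),'wallL0':((112,184),.055,(-.211,-.043)),
'rkRL':((166,190),.084,None),'rkRR':((240,135),.084,None),'rkFL':((293,300),.084,None),'rkFR':((370,252),.084,None)}
D={'barO0':((588,106),.090,(-.206,.071)),'barO1':((408,386),.090,(.012,.071)),'barI0':((525,100),.078,(-.206,.037)),
'rkFL':((281,210),.084,None),'rkFR':((388,247),.084,None),'rkRL':((378,85),.084,None),'rkRR':((484,120),.084,None)}
P={}
fit=[]
for n,T,f in(('scene',S,sz),('side',D,dz)):
    for k,(p,z,l) in T.items():
        w=ray(n,f(p),z); P[n,k]=w
        if l: fit.append((w[:2],l,n,k))
W=np.array([a[0] for a in fit]);L=np.array([a[1] for a in fit])
wm,lm=W.mean(0),L.mean(0)
a=W-wm;b=L-lm
th=np.arctan2((b[:,0]*a[:,1]-b[:,1]*a[:,0]).sum(),(a*b).sum())
R=np.array([[np.cos(th),-np.sin(th)],[np.sin(th),np.cos(th)]])
t=wm-R@lm
print('yaw deg',np.degrees(th),'origin',t)
for w,l,n,k in fit: print(n,k,w,'lane',R.T@(w-t)*1000,'exp',np.array(l)*1000)
for (n,k),w in P.items():
    if k[:2]=='rk': print(n,k,w,'lane',R.T@(w[:2]-t)*1000)
E
```

```text
yaw deg 97.57366606546825 origin [ 0.5287 -0.0507]
scene barO0 [ 0.4869 -0.2625] lane [-204.4682   69.3538] exp [-206.   71.]
scene barO1 [ 0.4618 -0.0462] lane [13.2645 65.7237] exp [12. 71.]
scene barI0 [ 0.5214 -0.259 ] lane [-205.5145   34.6614] exp [-206.   37.]
scene barI1 [ 0.4944 -0.0485] lane [ 6.6677 33.7348] exp [12. 37.]
scene wallL0 [ 0.599  -0.2541] lane [-210.8739  -42.9236] exp [-211.  -43.]
side barO0 [ 0.483  -0.2638] lane [-205.1761   73.3353] exp [-206.   71.]
side barO1 [ 0.4468 -0.0463] lane [15.2064 80.5617] exp [12. 71.]
side barI0 [ 0.5189 -0.262 ] lane [-208.1059   37.5529] exp [-206.   37.]
scene rkRL [ 0.5825 -0.216   0.084 ] lane [-170.9924  -31.5822]
scene rkRR [ 0.5286 -0.2228  0.084 ] lane [-170.6197   22.8165]
scene rkFL [ 0.5632 -0.1172  0.084 ] lane [-70.4495 -25.474 ]
scene rkFR [ 0.5119 -0.1175  0.084 ] lane [-63.9912  25.3925]
side rkFL [ 0.5666 -0.1129  0.084 ] lane [-66.6614 -29.3959]
side rkFR [ 0.5093 -0.1217  0.084 ] lane [-67.7916  28.5809]
side rkRL [ 0.5837 -0.2208  0.084 ] lane [-175.9094  -32.1393]
side rkRR [ 0.5237 -0.2293  0.084 ] lane [-176.3608   28.5077]
```

```bash
python3 - <<'E'
from h import *
np.set_printoptions(precision=4,suppress=True)
s=r.get_state();R=Ro.from_quat(s['eef_rot']).as_matrix();print(R)
c=r.get_calibration('wrist');o=-c['R'].T@c['t'];print('cam in tool',R.T@(o-s['tool_pos']),'cam axis in tool',R.T@c['R'][2])
th=np.radians(97.57)
lx=np.array([np.cos(th),np.sin(th),0]);ly=np.array([-lx[1],lx[0],0])
for sg in(1,-1):
    z=sg*ly;y=np.array([0,0,-1.]);x=np.cross(y,z);T=np.c_[x,y,z]
    rv=Ro.from_matrix(R.T@T).as_rotvec();print(sg,'tool x',x,'rotvec deg',np.degrees(rv))
    O=np.array([.5287,-.0507,0])
    tgt=O-.192*lx+.033*ly; tgt[2]=.300
    print('tgt',tgt,'delta tool m',R.T@(tgt-s['tool_pos']))
E
```

```text
[[-0.8966 -0.0007  0.4429]
 [-0.4429  0.0012 -0.8966]
 [ 0.0001 -1.     -0.0014]]
cam in tool [-0.0799  0.019  -0.0015] cam axis in tool [ 0.3081  0.9514 -0.0008]
1 tool x [-0.1317  0.9913  0.    ] rotvec deg [  0.0494 108.7163   0.0761]
tgt [ 0.5213 -0.2454  0.3   ] delta tool m [-0.3587  0.1043 -0.1738]
-1 tool x [ 0.1317 -0.9913  0.    ] rotvec deg [  0.0696 -71.2837  -0.0452]
tgt [ 0.5213 -0.2454  0.3   ] delta tool m [-0.3587  0.1043 -0.1738]
```

Call:
arm_command(
  deltas=[
    {"dx":-0.036,"dz":-0.0174,"wy":-0.16},
    {"dx":-0.072,"dz":-0.0348,"wy":-0.32},
    {"dx":-0.108,"dz":-0.0522,"wy":-0.48},
    {"dx":-0.144,"dz":-0.0696,"wy":-0.64},
    {"dx":-0.18,"dz":-0.087,"wy":-0.79},
  ],
  claw=0.14,
  grip_force=30,
)

```text
invalid input at $.deltas[0]: expected keys dx, dy, dz, wx, wy, wz
```

```bash
cat >> h.py <<'E'
np.set_printoptions(precision=4,suppress=True)
YAW=97.57; O=np.array([.5287,-.0507,0])
def axes():
    th=np.radians(YAW);lx=np.array([np.cos(th),np.sin(th),0]);ly=np.array([-lx[1],lx[0],0]);return lx,ly
def go(x,y,z):
    "deltas to bring TCP to lane x,y, height z, tool z=-lane y"
    lx,ly=axes();s=r.get_state();R=Ro.from_quat(s['eef_rot']).as_matrix()
    T=np.c_[-lx,[0,0,-1],-ly]
    tgt=O+x*lx+y*ly+[0,0,z]
    d=s['tool_pos']-O
    print('clock',s['clock'],'lane now',d@lx,d@ly,d[2],'F lane',s['contact_force']@lx,s['contact_force']@ly,s['contact_force'][2],'op',s['opening'],'q',s['q'])
    print('delta',R.T@(tgt-s['tool_pos']),'w share',np.degrees(Ro.from_matrix(R.T@T).as_rotvec())/45)
E
python3 - <<'E'
from h import *
go(-.16,.0,.35)
E
```

```text
clock 0.15 lane now -0.4718311279151521 0.3169589494121674 0.40410348394398354 F lane -0.1082488304965132 -0.5206410804929583 -0.23732559537486225 op 1.0003277285037482 q [ 1.1458  0.6898 -0.1945  1.5661  0.1573  0.9025 -0.2151]
delta [-0.4003  0.0543 -0.1936] w share [ 0.0015 -1.5841 -0.001 ]
```

Call:
arm_command(
  deltas=[
    {"dx":-0.036,"dy":0,"dz":-0.0174,"wx":0,"wy":-0.16,"wz":0},
    {"dx":-0.072,"dy":0,"dz":-0.0348,"wx":0,"wy":-0.32,"wz":0},
    {"dx":-0.108,"dy":0,"dz":-0.0522,"wx":0,"wy":-0.48,"wz":0},
    {"dx":-0.144,"dy":0,"dz":-0.0696,"wx":0,"wy":-0.64,"wz":0},
    {"dx":-0.18,"dy":0,"dz":-0.087,"wx":0,"wy":-0.79,"wz":0},
  ],
  claw=0.14,
  grip_force=30,
)

```text
clock: 0.65
tool_pos: [0.4003, -0.4013, 0.4046]
eef_rot: [-0.365, 0.606, -0.606, 0.365]
contact_force: [0.1, -0.1, -0.1]
opening: 0.581
```

```bash
python3 - <<'E'
from h import *
go(-.16,.0,.35)
E
```

```text
clock 0.65 lane now -0.3306388925539035 0.17348695593636615 0.4046029287773739 F lane -0.12177532752786864 -0.1172676868925863 -0.08750928327384845 op 0.5813442156761935 q [ 0.9201  0.6259 -0.3599  1.7395  0.2839  0.828  -0.0576]
delta [-0.2396  0.0546  0.0423] w share [ 0.0004 -0.7879 -0.0001]
```

Call:
arm_command(
  deltas=[
    {"dx":-0.048,"dy":0.011,"dz":0.0085,"wx":0,"wy":-0.16,"wz":0},
    {"dx":-0.096,"dy":0.022,"dz":0.017,"wx":0,"wy":-0.32,"wz":0},
    {"dx":-0.144,"dy":0.033,"dz":0.0255,"wx":0,"wy":-0.48,"wz":0},
    {"dx":-0.192,"dy":0.044,"dz":0.034,"wx":0,"wy":-0.64,"wz":0},
    {"dx":-0.24,"dy":0.055,"dz":0.042,"wx":0,"wy":-0.788,"wz":0},
  ],
)

```text
clock: 1.15
tool_pos: [0.5509, -0.2094, 0.3492]
eef_rot: [0.532, -0.466, 0.466, -0.532]
contact_force: [0.3, -0.0, 0.3]
opening: 0.57
```

```bash
python3 - <<'E'
from h import *
import pickle
go(-.16,.0,.35)
c=r.get_calibration('wrist');s=r.get_state()
im=r.snapshot('wrist');cv2.imwrite('pics/wrist1.png',im[:,:,::-1]);pickle.dump((c,s),open('w1.pkl','wb'))
E
```

```text
clock 1.15 lane now -0.16023691863404532 -0.0010652828562842899 0.34915159841974786 F lane -0.07795870296811835 -0.27637485977664406 0.27070212496306334 op 0.5699068980105786 q [ 0.5535  0.7435 -0.4707  1.7233  0.45    0.7843 -0.0024]
delta [-0.0002 -0.0008 -0.0011] w share [ 0.0003 -0.0001  0.0003]
```

View pics/wrist1.png

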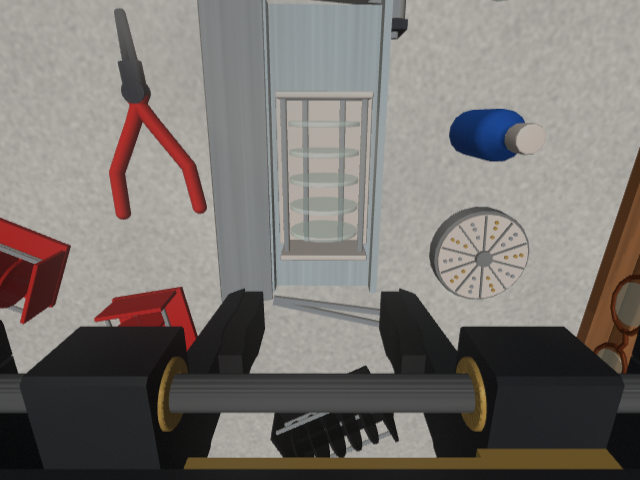

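```bash
python3 - <<'E'
import cv2
a=cv2.imread("pics/wrist1.png")[0:310,190:420]
cv2.imwrite("pics/w1a.png",cv2.resize(a[:155],None,fx=3.4,fy=3.4,interpolation=cv2.INTER_CUBIC))
cv2.imwrite("pics/w1b.png",cv2.resize(a[155:],None,fx=3.4,fy=3.4,interpolation=cv2.INTER_CUBIC))
E
```

```text
(no output)
```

View pics/w1a.png

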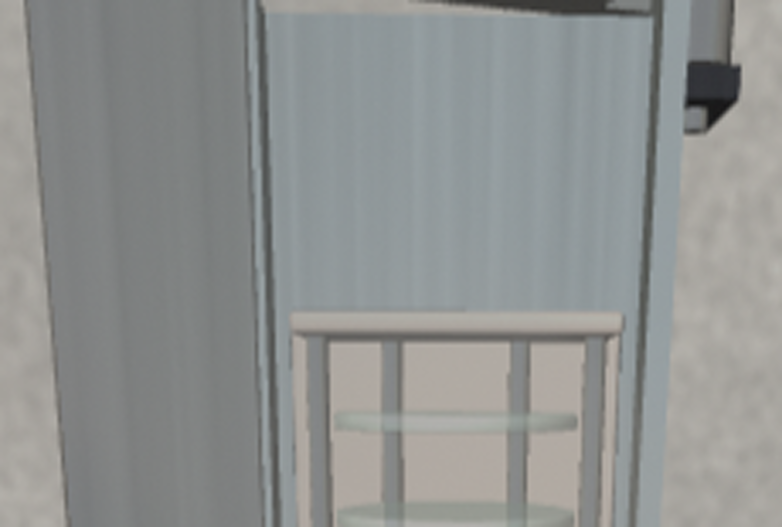

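View pics/w1b.png

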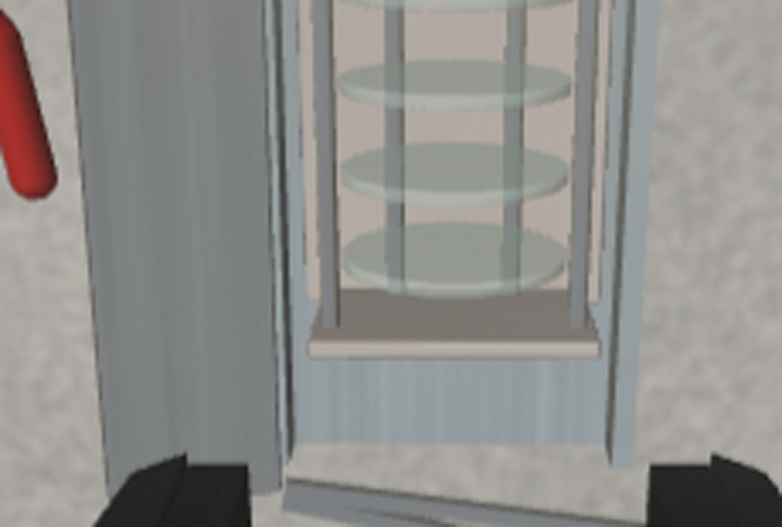

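```bash
python3 - <<'E'
from h import *
import pickle
c,s=pickle.load(open('w1.pkl','rb'))
A=lambda p:((p[0]+.5)/3.4-.5+190,(p[1]+.5)/3.4-.5)
B=lambda p:((p[0]+.5)/3.4-.5+190,(p[1]+.5)/3.4-.5+155)
lx,ly=axes()
for n,f,p,z in[('wallout a',A,(690,0),.055),('wallout b',B,(633,467),.055),('wall in a',A,(660,0),.055),('wall in b',B,(610,440),.055),
 ('barO a',A,(25,0),.090),('barO b',B,(108,495),.090),('barI a',A,(247,0),.078),('barI b',B,(282,491),.078),
 ('deck end L',B,(297,443),.042),('deck end R',B,(606,443),.042),
 ('rkR',B,(309,357),.084),('rkR',B,(599,357),.084),('rkF',A,(291,313),.084),('rkF',A,(624,313),.084)]:
    w=ray('',f(p),z,c);d=w-O;print(n,w,'lane mm',np.array([d@lx,d@ly])*1000)
E
```

```text
wallout a [ 0.5748 -0.0531  0.055 ] lane mm [ -8.4364 -45.3996]
wallout b [ 0.6001 -0.2563  0.055 ] lane mm [-213.1692  -43.7087]
wall in a [ 0.5693 -0.0538  0.055 ] lane mm [ -8.4336 -39.7917]
wall in b [ 0.5935 -0.2501  0.055 ] lane mm [-206.1976  -38.0146]
barO a [ 0.4627 -0.0769  0.09  ] lane mm [-17.3276  68.8483]
barO b [ 0.4855 -0.2607  0.09  ] lane mm [-202.4493   70.4767]
barI a [ 0.4966 -0.0694  0.078 ] lane mm [-14.2769  34.2646]
barI b [ 0.5203 -0.2613  0.078 ] lane mm [-207.6718   36.059 ]
deck end L [ 0.52   -0.2667  0.042 ] lane mm [-213.0062   37.0425]
deck end R [ 0.5953 -0.2568  0.042 ] lane mm [-213.0243  -38.8438]
rkR [ 0.5235 -0.227   0.084 ] lane mm [-174.1212   28.4252]
rkR [ 0.5824 -0.2192  0.084 ] lane mm [-174.1369  -31.0727]
rkF [ 0.5095 -0.1185  0.084 ] lane mm [-64.7065  27.9463]
rkF [ 0.5686 -0.1107  0.084 ] lane mm [-64.7314 -31.6469]
```

```bash
sed -i 's/^YAW=.*/YAW=97.07; O=np.array([.5287,-.0507,0])/' h.py; python3 - <<'E'
from h import *
lx,ly=axes(); o=O-.002*lx-.002*ly; print(o)
open('h.py','a').write(f"O=np.array([{o[0]:.5f},{o[1]:.5f},0.])\n")
import h;h.O=o
go(-.192,.033,.27)
E
```

```text
[ 0.5309 -0.0524  0.    ]
clock 1.2 lane now -0.14939032554136777 -0.006295482813496703 0.34826549898665327 F lane 5.165799222208804 -5.25286308548783 -1.0587482058022322 op 0.5704556167453003 q [ 0.5444  0.7476 -0.4817  1.7211  0.4487  0.7813 -0.0018]
delta [ 0.0423  0.0777 -0.0408] w share [-0.0079  0.0315 -0.0108]
```

```bash
python3 - <<'E'
from h import *
import pickle
c,s=pickle.load(open('w1.pkl','rb'))
lx,ly=axes();R=Ro.from_quat(s['eef_rot']).as_matrix();T=np.c_[-lx,[0,0,-1],-ly]
print(R.T@(O-.192*lx+.033*ly+[0,0,.27]-s['tool_pos']),np.degrees(Ro.from_matrix(R.T@T).as_rotvec())/45)
s=r.get_state();print(s['qd'],s['tool_pos'])
E
```

```text
[ 0.0335  0.0792 -0.0337] [0.0003 0.011  0.0003]
[ 0.0424 -0.0366 -0.0304  0.0436 -0.0707 -0.0027 -0.0299] [ 0.5556 -0.1999  0.3483]
```

Call:
arm_command(
  deltas=[
    {"dx":0.01,"dy":0.02,"dz":-0.01,"wx":0,"wy":0.004,"wz":0},
    {"dx":0.02,"dy":0.04,"dz":-0.02,"wx":0,"wy":0.008,"wz":0},
    {"dx":0.03,"dy":0.06,"dz":-0.03,"wx":0,"wy":0.011,"wz":0},
    {"dx":0.0335,"dy":0.0785,"dz":-0.0335,"wx":0,"wy":0.011,"wz":0},
    {"dx":0.0335,"dy":0.0785,"dz":-0.0335,"wx":0,"wy":0.011,"wz":0},
  ],
)

```text
clock: 1.7
tool_pos: [0.5192, -0.2494, 0.2689]
eef_rot: [0.529, -0.472, 0.468, -0.527]
contact_force: [0.4, -0.0, 0.8]
opening: 0.569
```

Call:
arm_command(
  deltas=[
    {"dx":0,"dy":0,"dz":0,"wx":0,"wy":0,"wz":0},
    {"dx":0,"dy":0,"dz":0,"wx":0,"wy":0,"wz":0},
    {"dx":0,"dy":0,"dz":0,"wx":0,"wy":0,"wz":0},
    {"dx":0,"dy":0,"dz":0,"wx":0,"wy":0,"wz":0},
    {"dx":0,"dy":0,"dz":0,"wx":0,"wy":0,"wz":0},
  ],
)

```text
clock: 2.2
tool_pos: [0.5212, -0.2483, 0.2717]
eef_rot: [-0.529, 0.469, -0.47, 0.529]
contact_force: [-0.2, -0.6, -0.5]
opening: 0.571
```

```bash
python3 - <<'E'
from h import *
import pickle
go(-.192,.033,.27)
print(r.get_state()['qd'])
c=r.get_calibration('wrist');s=r.get_state()
for n in('wrist','side'):
    im=r.snapshot(n);cv2.imwrite(f'pics/{n}2.png',im[:,:,::-1])
pickle.dump((c,s),open('w2.pkl','wb'))
go(-.192,.033,.27)
E
```

```text
clock 2.2 lane now -0.19312596465582885 0.03374467575087665 0.27172294316962087 F lane -0.532509489102062 0.2696927734712091 -0.4657038297523508 op 0.5705344504247536 q [ 0.5952  0.8375 -0.4004  1.8133  0.5387  0.5999 -0.0199]
delta [-0.0011  0.0017  0.0007] w share [-0.001  -0.0056  0.0006]
[ 0.0005  0.0045  0.0019  0.0046  0.0006 -0.0009 -0.0015]
clock 2.3 lane now -0.19318162043285472 0.033880279746667186 0.2714519377832044 F lane -0.7699289959630813 0.45765711426479666 -0.11565167590877845 op 0.5689338544054325 q [ 0.5952  0.8379 -0.4002  1.8135  0.5387  0.5999 -0.0199]
delta [-0.0012  0.0015  0.0009] w share [-0.0004 -0.0058  0.0003]
```

View pics/wrist2.png

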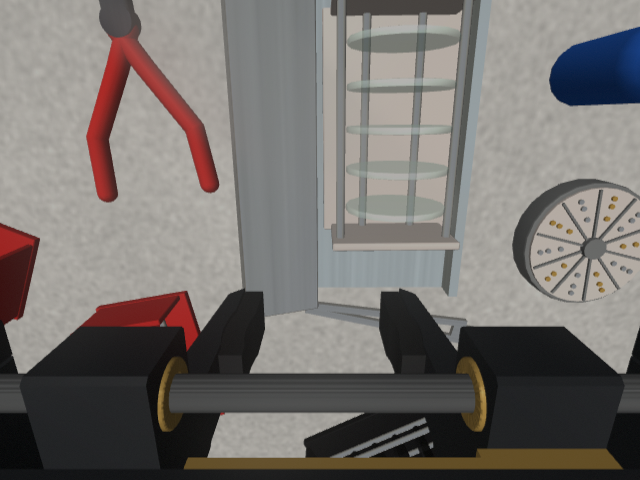

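View pics/side2.png

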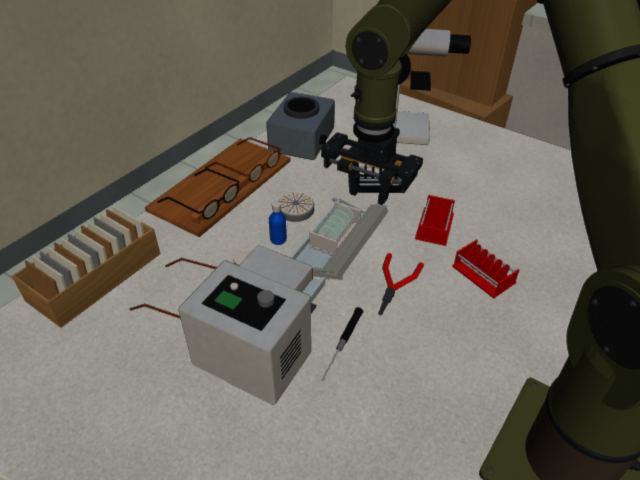

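Call:
arm_command(
  deltas=[
    {"dx":0,"dy":0.01,"dz":0,"wx":0,"wy":-0.003,"wz":0},
    {"dx":0,"dy":0.02,"dz":0,"wx":0,"wy":-0.005,"wz":0},
    {"dx":0,"dy":0.03,"dz":0,"wx":0,"wy":-0.005,"wz":0},
    {"dx":0,"dy":0.04,"dz":0,"wx":0,"wy":-0.005,"wz":0},
    {"dx":0,"dy":0.048,"dz":0,"wx":0,"wy":-0.005,"wz":0},
  ],
)

```text
clock: 2.8
tool_pos: [0.5201, -0.2485, 0.222]
eef_rot: [0.53, -0.469, 0.468, -0.529]
contact_force: [-3.7, -0.1, 4.1]
opening: 0.565
```

```bash
python3 - <<'E'
from h import *
go(-.192,.033,.214)
E
```

```text
clock 2.8 lane now -0.19322237767829917 0.034893616494332584 0.22195666070715112 F lane 0.3042151324150999 3.644100894301341 4.052093185012128 op 0.5647862697412868 q [ 0.5636  0.9122 -0.3443  1.8322  0.589   0.5036 -0.0603]
delta [-0.0012  0.008   0.0019] w share [ 0.0039 -0.0012 -0.0003]
```

Call:
arm_command(
  deltas=[
    {"dx":0,"dy":0.003,"dz":0,"wx":0,"wy":0,"wz":0},
    {"dx":0,"dy":0.006,"dz":0,"wx":0,"wy":0,"wz":0},
    {"dx":0,"dy":0.009,"dz":0.001,"wx":0,"wy":0,"wz":0},
    {"dx":0,"dy":0.01,"dz":0.001,"wx":0,"wy":0,"wz":0},
    {"dx":0,"dy":0.01,"dz":0.001,"wx":0,"wy":0,"wz":0},
  ],
)

```text
clock: 3.3
tool_pos: [0.5212, -0.2483, 0.214]
eef_rot: [0.53, -0.469, 0.468, -0.529]
contact_force: [-5.3, 0.2, 12.1]
opening: 0.574
```

```bash
python3 - <<'E'
from h import *
go(-.192,.033,.214)
E
```

```text
clock 3.3 lane now -0.19317047024426012 0.03371905569342533 0.21395308097671717 F lane 0.8206052665333176 5.2592633361966925 12.096159320293793 op 0.5736876307641686 q [ 0.5567  0.9252 -0.3345  1.8314  0.5966  0.4887 -0.0678]
delta [-0.0012 -0.      0.0007] w share [ 0.0029 -0.0014  0.0008]
```

```bash
python3 - <<'E'
from h import *
for n in('wrist','scene'):
    im=r.snapshot(n);cv2.imwrite(f'pics/{n}3.png',im[:,:,::-1])
a=cv2.imread("pics/scene3.png")[150:330,220:420]
cv2.imwrite("pics/scene3z.png",cv2.resize(a,None,fx=3.3,fy=3.3,interpolation=cv2.INTER_CUBIC))
go(-.192,.033,.214)
E
```

```text
clock 3.4 lane now -0.19318594038834205 0.033763272611293756 0.2139766552892818 F lane 0.8794988642049862 4.643400108428417 11.46589518398239 op 0.5746854085865873 q [ 0.5568  0.9251 -0.3345  1.8315  0.5966  0.4885 -0.0678]
delta [-0.0012 -0.      0.0008] w share [ 0.0028 -0.0015  0.0008]
```

View pics/wrist3.png

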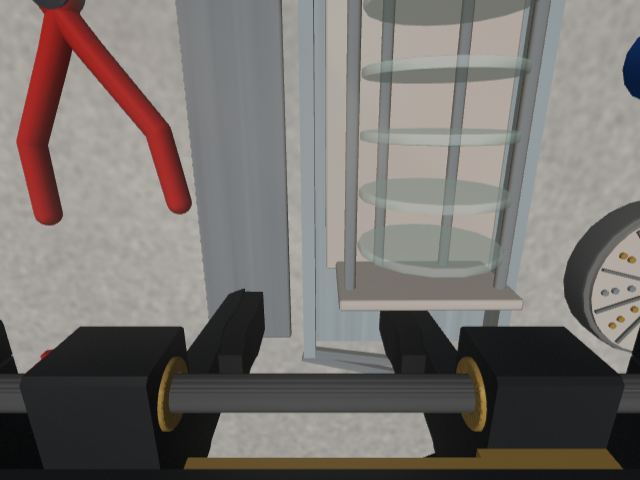

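View pics/scene3z.png

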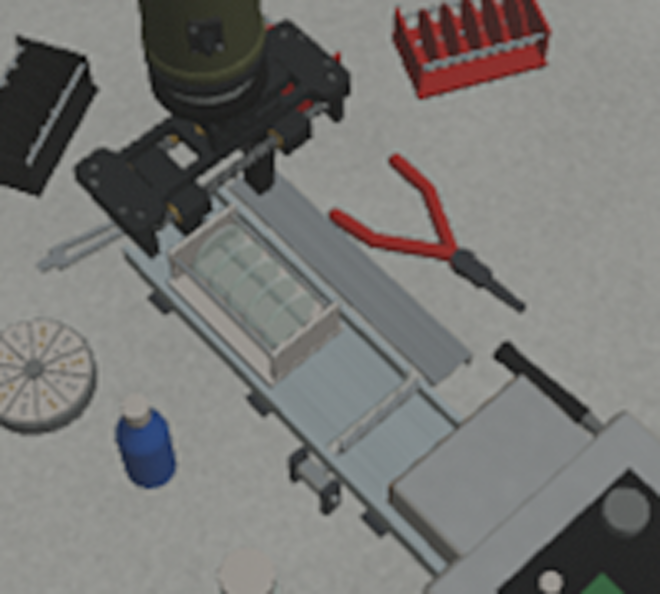

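The gate is down: the bar is level and the tip height of 48 mm matches its stop, with about 12 N of force. Now I'll push along the lane.

Call:
arm_command(
  deltas=[
    {"dx":-0.006,"dy":0.0005,"dz":0,"wx":0,"wy":0,"wz":0},
    {"dx":-0.012,"dy":0.0005,"dz":0,"wx":0,"wy":0,"wz":0},
    {"dx":-0.018,"dy":0.0005,"dz":0,"wx":0,"wy":0,"wz":0},
    {"dx":-0.025,"dy":0.0005,"dz":0,"wx":0,"wy":0,"wz":0},
    {"dx":-0.032,"dy":0.0005,"dz":0,"wx":0,"wy":0,"wz":0},
  ],
)

```text
clock: 3.9
tool_pos: [0.5199, -0.2196, 0.2143]
eef_rot: [0.529, -0.466, 0.472, -0.529]
contact_force: [0.4, -7.6, 8.2]
opening: 0.566
```

```bash
python3 - <<'E'
from h import *
go(-.160,.033,.214)
E
```

```text
clock 3.9 lane now -0.16454584894363322 0.03150558411464416 0.21430105929441576 F lane -7.613176346095067 0.5169106574404151 8.198820133882725 op 0.5655899071341579 q [ 0.4947  0.911  -0.3046  1.8769  0.6031  0.4383 -0.1309]
delta [-0.0045  0.0003 -0.0015] w share [-0.0072 -0.0038  0.0086]
```

Call:
arm_command(
  deltas=[
    {"dx":-0.008,"dy":0.001,"dz":-0.0005,"wx":0,"wy":0,"wz":0},
    {"dx":-0.016,"dy":0.0015,"dz":-0.001,"wx":0,"wy":0,"wz":0},
    {"dx":-0.024,"dy":0.0015,"dz":-0.001,"wx":0,"wy":0,"wz":0},
    {"dx":-0.032,"dy":0.0015,"dz":-0.001,"wx":0,"wy":0,"wz":0},
    {"dx":-0.04,"dy":0.0015,"dz":-0.001,"wx":0,"wy":0,"wz":0},
  ],
)

```text
clock: 4.4
tool_pos: [0.5151, -0.1822, 0.214]
eef_rot: [0.529, -0.465, 0.474, -0.528]
contact_force: [1.1, -13.7, 16.9]
opening: 0.572
```

```bash
python3 - <<'E'
from h import *
go(-.120,.033,.214)
im=r.snapshot('wrist');cv2.imwrite(f'pics/wrist4.png',im[:,:,::-1])
go(-.120,.033,.214)
E
```

```text
clock 4.4 lane now -0.12684611479215865 0.03169576961800222 0.2139866934038553 F lane -13.741264447669954 0.570569683254787 16.917299802292913 op 0.5722835627449742 q [ 0.4101  0.8957 -0.2642  1.9348  0.6069  0.3793 -0.209 ]
delta [-0.0068 -0.0001 -0.0013] w share [-0.0105 -0.0059  0.0142]
clock 4.45 lane now -0.12506205826451883 0.03156869821172437 0.21397670631095939 F lane -11.971564777013787 -0.9033594542250354 17.343093664805384 op 0.5698516897307224 q [ 0.4084  0.8955 -0.2658  1.9364  0.6065  0.379  -0.2097]
delta [-0.0051 -0.0001 -0.0014] w share [-0.0102 -0.0033  0.012 ]
```

View pics/wrist4.png

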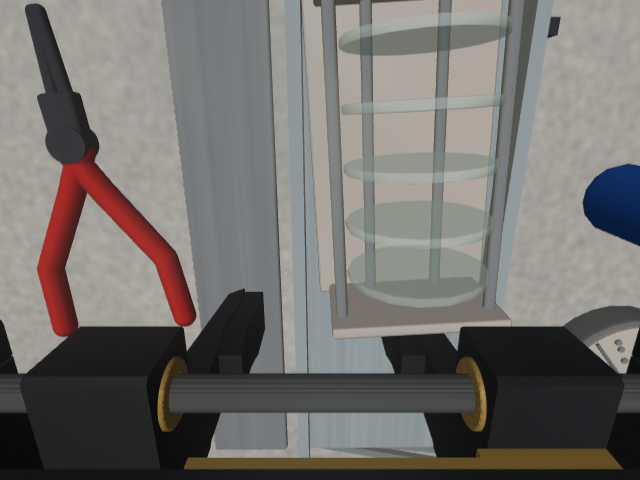

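Call:
arm_command(
  deltas=[
    {"dx":-0.008,"dy":-0.0003,"dz":-0.0005,"wx":0,"wy":0,"wz":0},
    {"dx":-0.016,"dy":-0.0003,"dz":-0.001,"wx":0,"wy":0,"wz":0},
    {"dx":-0.024,"dy":-0.0003,"dz":-0.001,"wx":0,"wy":0,"wz":0},
    {"dx":-0.032,"dy":-0.0003,"dz":-0.001,"wx":0,"wy":0,"wz":0},
    {"dx":-0.04,"dy":-0.0003,"dz":-0.001,"wx":0,"wy":0,"wz":0},
  ],
)

```text
clock: 4.95
tool_pos: [0.5092, -0.1423, 0.214]
eef_rot: [0.529, -0.465, 0.474, -0.528]
contact_force: [3.0, -12.6, 17.3]
opening: 0.569
```

```bash
python3 - <<'E'
from h import *
go(-.080,.033,.214)
E
```

```text
clock 4.95 lane now -0.08653392018083417 0.03261996716442145 0.21404943035003407 F lane -12.862610171456978 -1.4138840476075192 17.279734433445075 op 0.5694256464392882 q [ 0.3201  0.8826 -0.2283  1.9883  0.6022  0.3274 -0.2832]
delta [-0.0065 -0.     -0.0004] w share [-0.0101 -0.0065  0.013 ]
```

Call:
arm_command(
  deltas=[
    {"dx":-0.008,"dy":0,"dz":0,"wx":0,"wy":0,"wz":0},
    {"dx":-0.016,"dy":0,"dz":0,"wx":0,"wy":0,"wz":0},
    {"dx":-0.024,"dy":0,"dz":0,"wx":0,"wy":0,"wz":0},
    {"dx":-0.032,"dy":0,"dz":0,"wx":0,"wy":0,"wz":0},
    {"dx":-0.04,"dy":0,"dz":0,"wx":0,"wy":0,"wz":0},
  ],
)

```text
clock: 5.45
tool_pos: [0.5043, -0.1028, 0.214]
eef_rot: [0.529, -0.465, 0.474, -0.528]
contact_force: [2.2, -14.0, 18.4]
opening: 0.566
```

```bash
python3 - <<'E'
from h import *
go(-.040,.033,.214)
for n in('wrist','side'):
    im=r.snapshot(n);cv2.imwrite(f'pics/{n}5.png',im[:,:,::-1])
go(-.040,.033,.214)
E
```

```text
clock 5.45 lane now -0.046702426246968555 0.032664135980654554 0.21398517891829663 F lane -14.11964735895723 -0.4829399980087744 18.397507761612133 op 0.5663063026448306 q [ 0.2261  0.8735 -0.1936  2.0307  0.5912  0.2833 -0.3528]
delta [-0.0067 -0.0001 -0.0004] w share [-0.0093 -0.0075  0.0131]
clock 5.55 lane now -0.04498073373796913 0.032620517022491094 0.2138757675840171 F lane -11.05269465144155 -0.804059694234496 18.97171814710084 op 0.5685744586488191 q [ 0.2248  0.8736 -0.1959  2.0317  0.5907  0.283  -0.3524]
delta [-0.005  -0.0002 -0.0004] w share [-0.009  -0.004   0.0103]
```

View pics/wrist5.png

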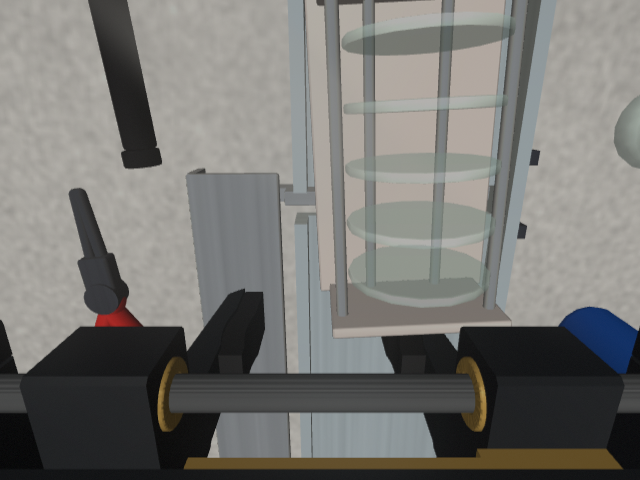

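View pics/side5.png

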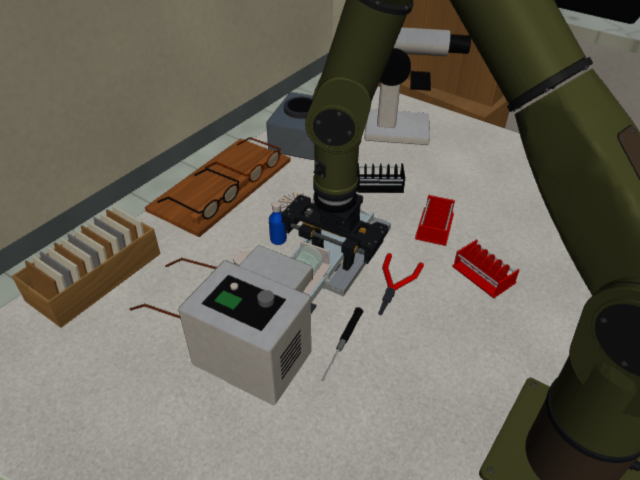

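Call:
arm_command(
  deltas=[
    {"dx":-0.006,"dy":0,"dz":0,"wx":0,"wy":0,"wz":0},
    {"dx":-0.012,"dy":0,"dz":0,"wx":0,"wy":0,"wz":0},
    {"dx":-0.018,"dy":0,"dz":0,"wx":0,"wy":0,"wz":0},
    {"dx":-0.024,"dy":0,"dz":0,"wx":0,"wy":0,"wz":0},
    {"dx":-0.03,"dy":0,"dz":0,"wx":0,"wy":0,"wz":0},
  ],
)

```text
clock: 6.05
tool_pos: [0.5004, -0.0733, 0.2139]
eef_rot: [0.529, -0.466, 0.474, -0.528]
contact_force: [2.0, -14.8, 19.2]
opening: 0.568
```

```bash
python3 - <<'E'
from h import *
go(-.010,.033,.214)
E
```

```text
clock 6.05 lane now -0.016918448076527096 0.03283115127268502 0.21388018480401133 F lane -14.974979964033885 -0.1683827023471072 19.171950036652213 op 0.5678362476768021 q [ 0.1545  0.8685 -0.1698  2.0571  0.5789  0.2552 -0.4016]
delta [-0.0069 -0.0002 -0.0002] w share [-0.0082 -0.0081  0.0132]
```

Call:
arm_command(
  deltas=[
    {"dx":-0.003,"dy":0,"dz":0,"wx":0,"wy":0,"wz":0},
    {"dx":-0.006,"dy":0,"dz":0,"wx":0,"wy":0,"wz":0},
    {"dx":-0.009,"dy":0,"dz":0,"wx":0,"wy":0,"wz":0},
    {"dx":-0.012,"dy":0,"dz":0,"wx":0,"wy":0,"wz":0},
    {"dx":-0.015,"dy":0,"dz":0,"wx":0,"wy":0,"wz":0},
  ],
)

```text
clock: 6.55
tool_pos: [0.4985, -0.0586, 0.2139]
eef_rot: [0.529, -0.466, 0.474, -0.527]
contact_force: [3.0, -15.3, 20.4]
opening: 0.573
```

```bash
python3 - <<'E'
from h import *
go(0,.033,.214)
for n in('wrist','side'):
    im=r.snapshot(n);cv2.imwrite(f'pics/{n}6.png',im[:,:,::-1])
go(0,.033,.214)
E
```

```text
clock 6.55 lane now -0.0021079294274892837 0.032899626086910674 0.21385681612756854 F lane -15.516827911157026 -1.0835667255386887 20.35041876632956 op 0.5731828451532439 q [ 0.1188  0.8665 -0.159   2.0684  0.5715  0.2429 -0.4249]
delta [-0.0021 -0.0002 -0.0001] w share [-0.0078 -0.0085  0.0133]
clock 6.65 lane now -0.001501547743557874 0.03290653311313005 0.21382168977120422 F lane -14.284266293489097 -1.3220201982534305 19.854606762903046 op 0.5698345129528392 q [ 0.1184  0.8666 -0.1598  2.0687  0.5713  0.2428 -0.4248]
delta [-0.0015 -0.0002 -0.0001] w share [-0.0076 -0.0071  0.0123]
```

View pics/wrist6.png

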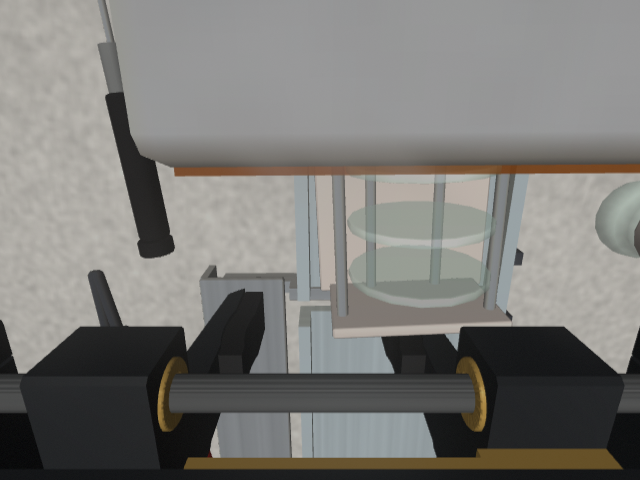

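View pics/side6.png

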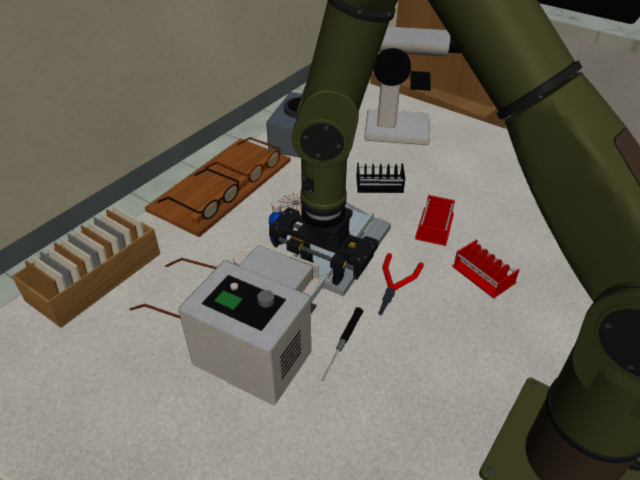

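```bash
python3 - <<'E'
from h import *
lx,ly=axes();c=r.get_calibration('wrist')
for n,p,z in[('rkRL',(333,336),.084),('rkRR',(510,323),.084),('bar end out',(202,279),.048),('bar end in',(287,277),.048),('lamp L',(176,174),.115),('lamp R',(640,172),.115),('fingL inner front',(264,293),.048)]:
    w=ray('',p,z,c);d=w-O;print(n,np.array([d@lx,d@ly])*1000)
E
```

```text
rkRL [ 8.2859 28.9902]
rkRR [ 12.7077 -29.9882]
bar end out [13.2173 83.0573]
bar end in [13.8295 47.1721]
lamp L [67.7004 63.0079]
lamp R [ 67.4542 -34.0696]
fingL inner front [ 6.4401 57.2707]
```

Call:
arm_command(
  deltas=[
    {"dx":-0.0005,"dy":0,"dz":0,"wx":0,"wy":0,"wz":0},
    {"dx":-0.001,"dy":0,"dz":0,"wx":0,"wy":0,"wz":0},
    {"dx":-0.0015,"dy":0,"dz":0,"wx":0,"wy":0,"wz":0},
    {"dx":-0.002,"dy":0,"dz":0,"wx":0,"wy":0,"wz":0},
    {"dx":-0.002,"dy":0,"dz":0,"wx":0,"wy":0,"wz":0},
  ],
)

```text
clock: 7.15
tool_pos: [0.4984, -0.0574, 0.2139]
eef_rot: [0.529, -0.466, 0.475, -0.527]
contact_force: [3.2, -16.6, 20.3]
opening: 0.568
```

```bash
python3 - <<'E'
from h import *
go(0,.033,.214)
E
```

```text
clock 7.15 lane now -0.0009126443422051633 0.03290484281544112 0.21385844018111946 F lane -16.84173124555514 -1.183586162156191 20.304530764097738 op 0.567730172292944 q [ 0.1146  0.8663 -0.1565  2.0693  0.5706  0.2417 -0.4279]
delta [-0.0009 -0.0002 -0.0001] w share [-0.0076 -0.0098  0.0147]
```

Call:
arm_command(
  deltas=[
    {"dx":-0.001,"dy":0,"dz":0,"wx":0,"wy":0,"wz":0},
    {"dx":-0.002,"dy":0,"dz":0,"wx":0,"wy":0,"wz":0},
    {"dx":-0.003,"dy":0,"dz":0,"wx":0,"wy":0,"wz":0},
    {"dx":-0.003,"dy":0,"dz":0,"wx":0,"wy":0,"wz":0},
    {"dx":-0.003,"dy":0,"dz":0,"wx":0,"wy":0,"wz":0},
  ],
)

```text
clock: 7.65
tool_pos: [0.4982, -0.0565, 0.2139]
eef_rot: [0.529, -0.466, 0.477, -0.525]
contact_force: [4.1, -21.6, 19.0]
opening: 0.568
```

```bash
python3 - <<'E'
from h import *
go(0,.033,.214)
im=r.snapshot('wrist');cv2.imwrite('pics/wrist7.png',im[:,:,::-1])
E
```

```text
clock 7.65 lane now -2.6517742299618966e-05 0.03297412274518687 0.21390108041753467 F lane -21.94787470336361 -1.4127841606466103 19.032359650619817 op 0.5678631500699931 q [ 0.1085  0.8659 -0.1509  2.0705  0.5689  0.2401 -0.4332]
delta [-0.     -0.0001 -0.    ] w share [-0.0071 -0.0152  0.0185]
```

View pics/wrist7.png

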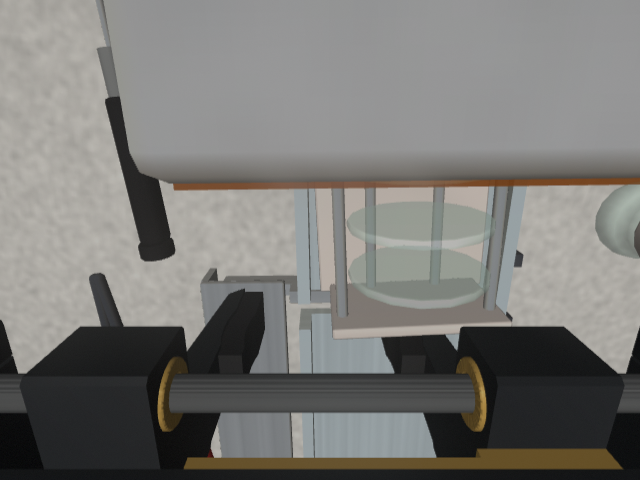

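The force is rising steadily without further travel (22 N against about 15 N while sliding), so the rack is against the end stop. Next I back off with the gate still held, then rise.

Call:
arm_command(
  deltas=[
    {"dx":0.008,"dy":0,"dz":0,"wx":0,"wy":0,"wz":0},
    {"dx":0.016,"dy":0,"dz":0,"wx":0,"wy":0,"wz":0},
    {"dx":0.024,"dy":0,"dz":0,"wx":0,"wy":0,"wz":0},
    {"dx":0.032,"dy":0,"dz":0,"wx":0,"wy":0,"wz":0},
    {"dx":0.04,"dy":0,"dz":0,"wx":0,"wy":0,"wz":0},
  ],
)

```text
clock: 8.2
tool_pos: [0.5016, -0.0801, 0.2136]
eef_rot: [-0.526, 0.468, -0.465, 0.536]
contact_force: [-4.1, 18.5, 24.3]
opening: 0.568
```

```bash
python3 - <<'E'
from h import *
go(-.03,.033,.214)
im=r.snapshot('wrist');cv2.imwrite('pics/wrist8.png',im[:,:,::-1])
go(-.03,.033,.214)
E
```

```text
clock 8.2 lane now -0.023793401832061255 0.03253989012596913 0.21363192407818637 F lane 18.898364205088665 1.7691396354782942 24.31890979752036 op 0.5675517376688209 q [ 0.1979  0.8722 -0.2082  2.0477  0.5807  0.2684 -0.3705]
delta [ 0.0062 -0.0004 -0.0005] w share [-0.011   0.0082 -0.0147]
clock 8.25 lane now -0.025486036435228454 0.032620719954679106 0.2136016688517839 F lane 17.191773678153673 0.9195170820380314 24.40853045981241 op 0.5668977764898752 q [ 0.1998  0.8723 -0.2067  2.0468  0.581   0.2688 -0.3699]
delta [ 0.0045 -0.0004 -0.0004] w share [-0.0111  0.0054 -0.0128]
```

View pics/wrist8.png

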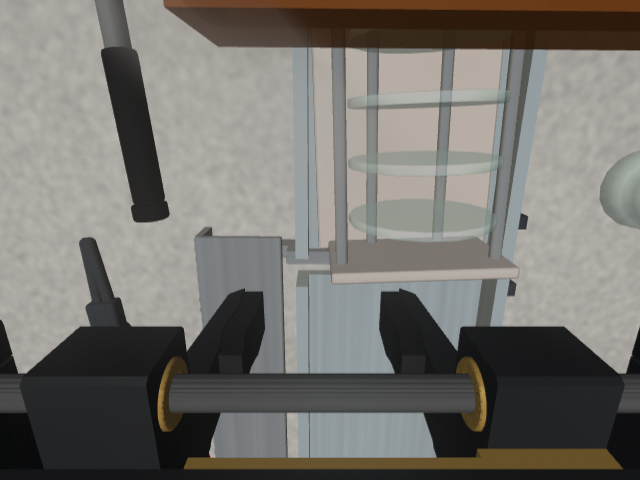

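```bash
python3 - <<'E'
from h import *
lx,ly=axes();c=r.get_calibration('wrist')
for n,p,z in[('rkRL',(332,282),.084),('rkRR',(518,276),.084),('rkRLtop inner',(331,240),.084),('bar end out',(196,238),.048),('bar end in',(281,237),.048),('slot near edge wall top',(298,273),.055),('slot far edge walltop',(295,259),.055)]:
    w=ray('',p,z,c);d=w-O;print(n,np.array([d@lx,d@ly])*1000)
E
```

```text
rkRL [ 6.6654 29.0216]
rkRR [  8.755  -30.5957]
rkRLtop inner [20.7977 29.5019]
bar end out [10.1635 83.2466]
bar end in [10.6301 48.6247]
slot near edge wall top [-2.2987 41.5263]
slot far edge walltop [ 3.6809 42.6255]
```

Call:
arm_command(
  deltas=[
    {"dx":-0.008,"dy":-0.0005,"dz":-0.003,"wx":0,"wy":0,"wz":0},
    {"dx":-0.016,"dy":-0.0005,"dz":-0.006,"wx":0,"wy":0,"wz":0},
    {"dx":-0.024,"dy":-0.0005,"dz":-0.006,"wx":0,"wy":0,"wz":0},
    {"dx":-0.03,"dy":-0.0005,"dz":-0.006,"wx":0,"wy":0,"wz":0},
    {"dx":-0.034,"dy":-0.0005,"dz":-0.006,"wx":0,"wy":0,"wz":0},
  ],
)

```text
clock: 8.75
tool_pos: [0.4929, -0.0585, 0.214]
eef_rot: [0.529, -0.466, 0.473, -0.529]
contact_force: [4.8, -19.2, 15.6]
opening: 0.569
```

```bash
python3 - <<'E'
from h import *
go(0,.038,.214)
E
```

```text
clock 8.75 lane now -0.0013777392768036143 0.03848882160238394 0.21399157396045834 F lane -19.641075118131695 -2.4378978520789945 15.560940703012724 op 0.5691027824045567 q [ 0.1158  0.8637 -0.152   2.0851  0.5759  0.2262 -0.4281]
delta [-0.0014 -0.      0.0005] w share [-0.0086 -0.0061  0.0103]
```

Call:
arm_command(
  deltas=[
    {"dx":-0.002,"dy":0,"dz":0,"wx":0,"wy":0,"wz":0},
    {"dx":-0.004,"dy":0,"dz":0,"wx":0,"wy":0,"wz":0},
    {"dx":-0.006,"dy":0,"dz":0,"wx":0,"wy":0,"wz":0},
    {"dx":-0.008,"dy":0,"dz":0,"wx":0,"wy":0,"wz":0},
    {"dx":-0.009,"dy":0,"dz":0,"wx":0,"wy":0,"wz":0},
  ],
)

```text
clock: 9.25
tool_pos: [0.4916, -0.0563, 0.2141]
eef_rot: [0.529, -0.467, 0.478, -0.523]
contact_force: [4.5, -28.1, 16.7]
opening: 0.569
```

```bash
python3 - <<'E'
from h import *
go(0,.038,.214)
im=r.snapshot('wrist');cv2.imwrite('pics/wrist9.png',im[:,:,::-1])
go(0,.038,.214)
E
```

```text
clock 9.25 lane now 0.0010507391549858293 0.039513935804115136 0.2141398369682239 F lane -28.475102758465702 -0.9553405023997653 16.692058558570153 op 0.5689196505352687 q [ 0.0979  0.8624 -0.1353  2.0898  0.5705  0.2224 -0.4435]
delta [0.001  0.0002 0.0015] w share [-0.0047 -0.0228  0.0222]
clock 9.3 lane now 0.0010236841632749888 0.039543876930461824 0.2141428023813802 F lane -27.53174045444641 -0.01895544977342731 16.23943528661575 op 0.5691304974129368 q [ 0.0979  0.8623 -0.1352  2.0899  0.5704  0.2224 -0.4436]
delta [0.001  0.0002 0.0016] w share [-0.0047 -0.023   0.0222]
```

View pics/wrist9.png

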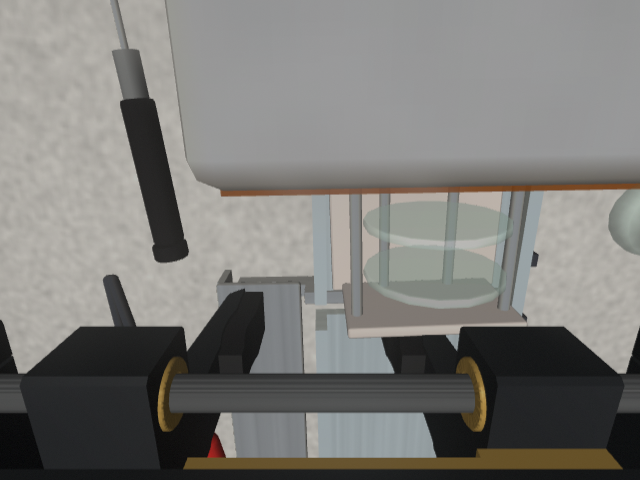

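The rack is now squared, with the finger at lane x = +1 mm, exactly the home value, and a firm stop reaction of about 28 N in total. Backing off again.

Call:
arm_command(
  deltas=[
    {"dx":0.01,"dy":0,"dz":0.001,"wx":0,"wy":0,"wz":0},
    {"dx":0.02,"dy":0,"dz":0.003,"wx":0,"wy":0,"wz":0},
    {"dx":0.03,"dy":0,"dz":0.004,"wx":0,"wy":0,"wz":0},
    {"dx":0.04,"dy":0,"dz":0.004,"wx":0,"wy":0,"wz":0},
    {"dx":0.05,"dy":0,"dz":0.004,"wx":0,"wy":0,"wz":0},
  ],
)

```text
clock: 9.8
tool_pos: [0.4998, -0.0884, 0.2137]
eef_rot: [-0.527, 0.468, -0.466, 0.535]
contact_force: [-4.6, 15.9, 22.2]
opening: 0.57
```

```bash
python3 - <<'E'
from h import *
im=r.snapshot('wrist');cv2.imwrite('pics/wrist10.png',im[:,:,::-1])
go(-.03,.033,.214)
E
```

```text
clock 9.85 lane now -0.034040136172649275 0.03529484796834401 0.21368221094945059 F lane 13.968028675705046 1.5481849222951685 22.061291742191763 op 0.572330394091742 q [ 0.2175  0.8723 -0.2081  2.0462  0.5865  0.2729 -0.3598]
delta [-0.004  -0.0003  0.0023] w share [-0.0083  0.0034 -0.0102]
```

View pics/wrist10.png

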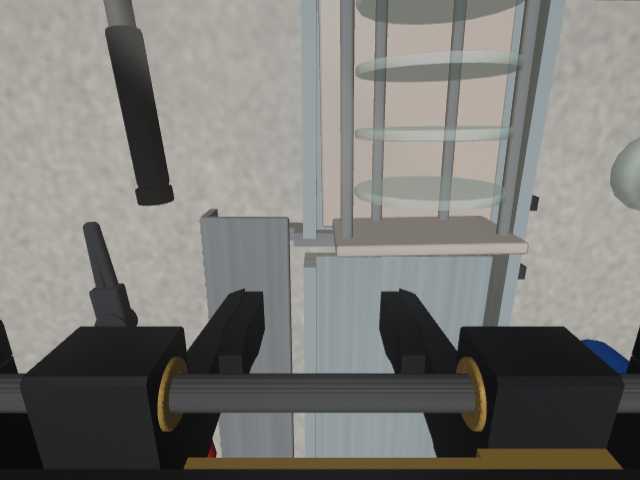

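```bash
python3 - <<'E'
from h import *
lx,ly=axes();c=r.get_calibration('wrist')
for n,p,z in[('rkRL',(335,256),.084),('rkRR',(527,253),.084),('bar end out',(202,217),.048),('bar end in',(289,218),.048)]:
    w=ray('',p,z,c);d=w-O;print(n,np.array([d@lx,d@ly])*1000)
E
```

```text
rkRL [ 6.7    31.1246]
rkRR [  7.7007 -29.1694]
bar end out [10.1252 83.0569]
bar end in [ 9.7357 48.203 ]
```

Call:
arm_command(
  deltas=[
    {"dx":0,"dy":-0.009,"dz":0,"wx":0,"wy":0,"wz":0},
    {"dx":0,"dy":-0.018,"dz":0,"wx":0,"wy":0,"wz":0},
    {"dx":0,"dy":-0.027,"dz":0,"wx":0,"wy":0,"wz":0},
    {"dx":0,"dy":-0.036,"dz":0,"wx":0,"wy":0,"wz":0},
    {"dx":0,"dy":-0.045,"dz":0,"wx":0,"wy":0,"wz":0},
  ],
)

```text
clock: 10.35
tool_pos: [0.499, -0.0953, 0.2576]
eef_rot: [0.53, -0.468, 0.469, -0.529]
contact_force: [0.3, 0.0, -0.1]
opening: 0.571
```

Call:
arm_command(
  deltas=[
    {"dx":0,"dy":-0.02,"dz":0,"wx":0,"wy":0,"wz":0},
    {"dx":0,"dy":-0.04,"dz":0,"wx":0,"wy":0,"wz":0},
    {"dx":0.01,"dy":-0.06,"dz":0,"wx":0,"wy":0,"wz":0},
    {"dx":0.02,"dy":-0.08,"dz":0,"wx":0,"wy":0,"wz":0},
    {"dx":0.03,"dy":-0.1,"dz":0,"wx":0,"wy":0,"wz":0},
  ],
)

```text
clock: 10.85
tool_pos: [0.5018, -0.1255, 0.3578]
eef_rot: [0.53, -0.469, 0.468, -0.529]
contact_force: [0.0, -0.4, 0.0]
opening: 0.573
```

Call:
arm_command(
  deltas=[
    {"dx":0,"dy":0,"dz":0,"wx":0,"wy":0,"wz":0},
    {"dx":0,"dy":0,"dz":0,"wx":0,"wy":0,"wz":0},
    {"dx":0,"dy":0,"dz":0,"wx":0,"wy":0,"wz":0},
    {"dx":0,"dy":0,"dz":0,"wx":0,"wy":0,"wz":0},
    {"dx":0,"dy":0,"dz":0,"wx":0,"wy":0,"wz":0},
  ],
)

```text
clock: 11.35
tool_pos: [0.5025, -0.1242, 0.3563]
eef_rot: [0.53, -0.469, 0.468, -0.53]
contact_force: [0.3, 0.1, -0.0]
opening: 0.57
```

```bash
python3 - <<'E'
from h import *
import pickle
go(-.03,.033,.35)
c=r.get_calibration('wrist')
for n in('wrist','side','scene'):
    im=r.snapshot(n);cv2.imwrite(f'pics/{n}11.png',im[:,:,::-1])
pickle.dump(c,open('w11.pkl','wb'))
a=cv2.imread("pics/side11.png")[180:320,240:410]
cv2.imwrite("pics/side11z.png",cv2.resize(a,None,fx=4,fy=4,interpolation=cv2.INTER_CUBIC))
E
```

```text
clock 11.35 lane now -0.06771110510170252 0.037043639214304605 0.35632495446350587 F lane 0.07252609209152239 -0.35608832821330694 -0.032171540629029646 op 0.5696656335068935 q [ 0.4218  0.6472 -0.4347  1.9296  0.4279  0.6578 -0.1561]
delta [-0.0377  0.0063  0.0041] w share [ 0.002   0.0002 -0.0007]
```

View pics/wrist11.png

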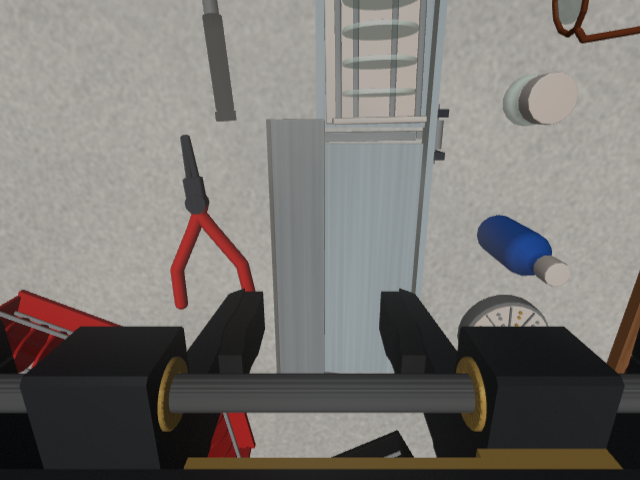

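View pics/side11z.png

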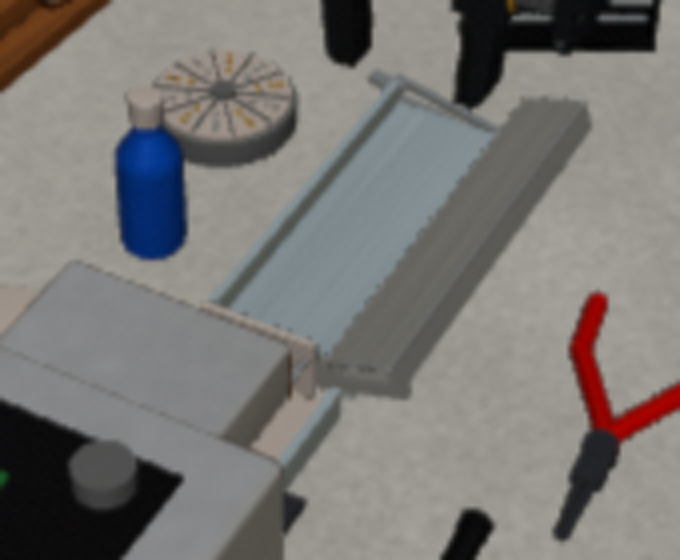

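View pics/scene11.png

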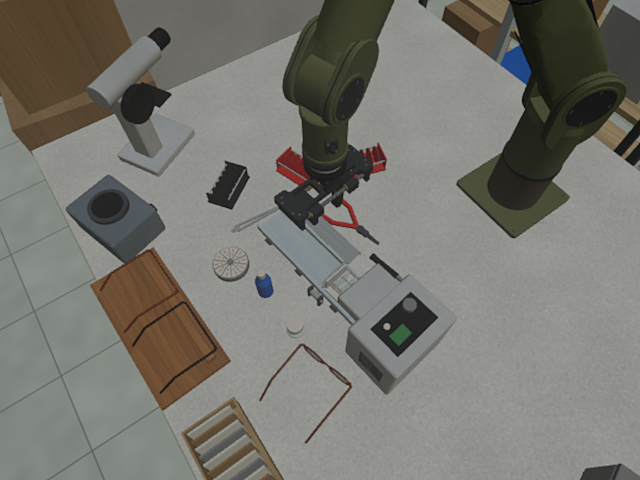

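Side zoom: the bar corners are back at their starting pixels, (588,106) and (408,388), so the gate is up. The rack is under the lamp head past the leaf, the other items look undisturbed, and the arm's contact force is near 0. Handing in.

```bash
python3 - <<'E'
from plant import r
print(r.finish_job())
E
```

```text
the job is handed in; nothing more can be done
None
```

The rack is in the curing unit and the gate is up behind it. I handed the job in at about 11.5 s; the system gave no verdict.

**What I did:** One finger pressed the gate's bar down onto its stop and held it there with about 8–24 N. The other finger pushed the rack along the lane to the end stop. The first push left the rack a few degrees skewed, so with the gate still down I backed off and pushed again about 5 mm nearer the bar side. After that I slid both fingers back and lifted them, letting the gate spring up.

**Last checks:**
- **Rack position:** at the final push the finger stood at lane x = +1 mm, exactly where it should be with the rack home. The push force rose to about 28 N, against about 15 N while sliding.
- **Gate:** in the side view the bar is back at its starting pixels, so the gate is up.
- **Robot:** the contact force was near 0 and the fingers were well clear.
- **Other things on the bench:** by eye, they look where they were; I did not measure them.

**What disagreed:** the camera put the rack's rear face at 7.2 mm past the gate, which corrects to 9.3 mm using the bar end as reference. The finger position gave 10 mm. That puts the rack's origin at about 62–65 mm, within the 60.5–68 mm limit throughout. A slight skew of about 1° remained.

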